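# Clamp a nut jar and unscrew its lid one-handed

### The job

Open the hazelnut jar that stands loosely in the wooden jar clamp: press the clamp's raised black lever down until it snaps past its detent and stays down by itself, so that the jar is held fast. Then unscrew the tight steel lid anticlockwise (seen from above), stop turning as soon as its threads let go, well short of a quarter turn, and lift it straight up off the clamped jar. Finish while still holding the lid in the gripper, level and about two centimetres clear above the jar's mouth so that crumbs fall back in; do not let go of it or put it down, leave the lever latched and do not disturb the things round about.

Things in the scene. Friction and masses are not known exactly. Their poses are not given: they have to be found in the camera images.
- clamp: One-handed jar clamp, fixed: pale wooden board 112 x 272 mm, top 22 mm above the worktop. Origin on the worktop under the clamped jar's axis. Its +y points to the fixed V-block (back face at 76 mm, top 90 mm above the worktop), -y past the sliding jaw (top 75 mm) to the lever; z up. Turned up to 0.25 rad about z either way.
- clamp_lever (a joint): Lever angle, rad: 0 = raised (slopes 53 degrees up, away from the jar), 0.94 = down on its stop, about level. Sprung: it rises again by itself from anywhere before the crest at about 0.74; past it, it snaps down and stays, with the jaw pressed on the jar. Pushing square to it at the pad takes up to about 5 N; about 2 N upward unlatches it.
- lever_pad (a point): Point to press: middle of the top face of the black ribbed grip (26 mm wide, 66 mm long, 13 mm thick). 85 mm along the lever from the hinge and 11 mm above the hinge line; moves with the lever, from about 126 mm above the worktop (raised) to 61 mm (down). Axes equal the clamp's when raised.
- lever_hinge (a point): On the lever's hinge axis, 52 mm above the worktop, 114 mm from the jar's axis towards the clamp's -y. The axis is the clamp's x; pressing turns the lever about +x (right-hand rule): the grip goes down and away from the jar.
- nut_jar: Straight glass jar of hazelnuts, 59 mm across, 115 mm from foot to rim, 0.4 kg. Origin at the middle of its foot, 22 mm above the worktop; z up. Unclamped it has about 2 mm of play and turns with the lid; clamped it neither turns nor lifts. Neck under the lid 49 mm across.
- jar_lid: Ribbed round steel lid, 64 mm across, 20 mm high, 60 g. Origin at the middle of its lower edge, z up, x along the jar's x while tight. Tight, the lower edge is 102 mm above the jar's foot, the top 144 mm above the worktop. Turned anticlockwise it takes up to about 0.6 N m, rises 2.7 mm per rad and is free after 0.9 to 1.0 rad; up to 1.5 rad it lifts straight off; sooner it cannot be lifted.
- jar_mouth (a point): Middle of the jar's rim, on the jar's axis, 115 mm above its foot (137 mm above the worktop).
- clamp_seat (a point): Middle of the cork disc on the board, 22 mm above the worktop: the clamped jar's foot stands here.
- lemon: Bystander: lemon, 83 x 58 x 58 mm, near the clamp.
- canister: Bystander: small white lidded canister, 62 mm across, 65 mm high, behind the clamp.
- spice_jar: Bystander: spice jar with a black cap, 40 mm across, 105 mm high, behind the clamp.
- spoon: Bystander: teaspoon, 130 mm long, lying on the robot's side of the clamp.
- garlic: Bystander: garlic bulb, 53 mm, on the worktop to the right.
Things that resemble listed ones, but are neither listed nor needed, are in the scene too. What is shaped like the nut_jar but red is not meant.

How it is judged:
By the outcome, as a careful person would: the job done as asked, in the order asked, and still so for the second after the job is handed in, while the arm keeps its last pose, push and grip.
It also fails if it takes over 48 s, if anything falls off the work surface, if the arm or the gripper's body presses on something with over 40 N, if the wrist force passes 120 N, or if a joint passes its speed limit or range.

### The arm

A 6-joint arm with a two-finger parallel gripper is mounted at the origin on a cart in front of the work surface, level with it; the furniture and walls round the work are solid. World frame = base frame: x ahead of the robot, y to its left, z up, the work surface at z = 0. Lengths are in m, angles in rad, forces in N, time in s.
With the tool pointing down it reaches from about 0.325 to 0.85 m from the base axis. Payload 15.5 kg.
Tool frame: the origin (TCP) lies on the centre line of the jaws, within the pads' length; the fingertips stand 17 mm ahead of it and the grasp point (between the pads) lies 2 mm behind it (robot.tips_ahead is the distance from the TCP to the fingertips, in m); z points along the fingers, y is the line along which they close (so a half turn about z gives the same grasp; the last joint's range is limited). The gripper opens to 91 mm and grips with 3 to 60 N. Pads are 32 mm wide; open, the fingers measure 118 mm over their backs; the gripper's body (76 mm by 178 mm) begins 60 mm behind the grasp point.
Start: joints at [1.065, 0.494, 1.345, -0, 1.302, -0.096], TCP at [0.25, 0.573, 0.231] pointing down, gripper open.
Joint ranges: [-2.91, 2.91], [-0.82, 2.16], [0.22, 2.67], [-1.22, 4.37], [0.12, 2.79], [-3.08, 3.08]. Speed limits (rad/s): [1.89, 1.89, 2.57, 3.01, 3.01, 3.01].

### API

Orientations are given as a rotation vector (axis times angle).
In Python, from station import robot gives the robot as it stands. The module is installed in compiled form; this text tells all that it offers. Calls block until the motion is done:
- robot.movep(position, orientation): joint-space move of the TCP to a pose.
- robot.servo_line(position, rotation=None, v=0.15, force_limit=None): straight line of the TCP; rotation=None keeps the orientation; v is the mean speed in m/s. With force_limit (N) it stops when the force on the tool has changed by that much, and returns True; else False.
- robot.set_joints(angles): joint-space move.
- robot.move_gripper(opening, f_grip=None): opening from 0.0 (shut) to 1.0 (fully open); f_grip is the grip in N (None keeps the last); returns when the fingers have stopped.
- robot.hold(seconds).
- robot.solve_ik(position, orientation): joint angles nearest the present ones, or None.
- robot.camera(name): name is "scene" or "top"; returns the picture (420x560x3 uint8, blue, green, red); there is no depth.
- robot.get_calibration(name): a dict with "intrinsics" (3x3 intrinsics, pixels), "rvec" (rotation vector, rad) and "tvec" (3), from world to camera coordinates, as OpenCV has them. Camera axes: x right, y down, z forward; pixel columns grow to the right and rows downward; lengths in m; the calibration is good to about 2 mm. A picture is of the moment at which its call begins. get_calibration takes no time and is no camera call.
A pose or a line that the arm cannot do raises robot.Unreachable and nothing moves.
- robot.finish_job(): hands the job in; it is judged then, once.
Readings, each from a call of its own:
- robot.read_clock(): time.
- robot.read_qpos(): joint angles.
- robot.read_qvel(): joint speeds.
- robot.read_effort(): joint torques, N m.
- robot.read_position(): TCP position.
- robot.read_tool_rot(): TCP orientation.
- robot.read_force(): force on the tool from outside, world axes, zero at the start.
- robot.read_moment(): the same for the moment, N m.
- robot.read_grip_width(): opening from 0.0 (shut) to 1.0 (fully open).
- robot.read_gripper_force(): force on a finger pad.
Only numpy, scipy, OpenCV 4.12 (cv2) and the standard library are available. Lean on these libraries where they do the work, as an engineer would, in place of code of your own. Each camera call takes 0.05 s, during which the arm holds its last target. There are 200 camera calls.

## Working session

There is one attempt and no reset: what is moved stays moved. The work goes in short steps, each a Python script; the robot and the scene stay as the last script left them, time stands still between calls to the robot, and variables do not carry over. Pictures are saved under pics/ and viewed, at most 10 in all, crops included, and the job is handed in when it is done.

```bash
mkdir -p pics; python3 - <<'E'
from station import robot
import cv2
for n in ("scene","top"):
    cv2.imwrite(f"pics/{n}0.png",robot.camera(n)); c=robot.get_calibration(n); print(n,c)
print(robot.read_clock(),robot.read_tool_rot())
E
```

```text
scene {'intrinsics': array([[451.82243875,   0.        , 282.89223042],
       [  0.        , 451.82243875, 211.01651433],
       [  0.        ,   0.        ,   1.        ]]), 'rvec': array([ 1.93366576, -0.76677948,  0.50337075]), 'tvec': array([-0.40164646,  0.24338901,  1.22067905])}
top {'intrinsics': array([[483.17826858,   0.        , 270.93815396],
       [  0.        , 483.17826858, 207.93431538],
       [  0.        ,   0.        ,   1.        ]]), 'rvec': array([ 2.13257427, -2.12590636,  0.18893707]), 'tvec': array([-0.01344968,  0.54002776,  1.19520916])}
0.1 [-6.40701465e-01 -3.07522830e+00  1.61750804e-03]
```

View pics/scene0.png

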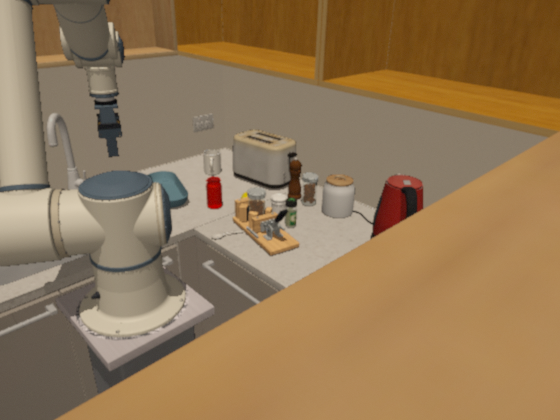

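View pics/top0.png

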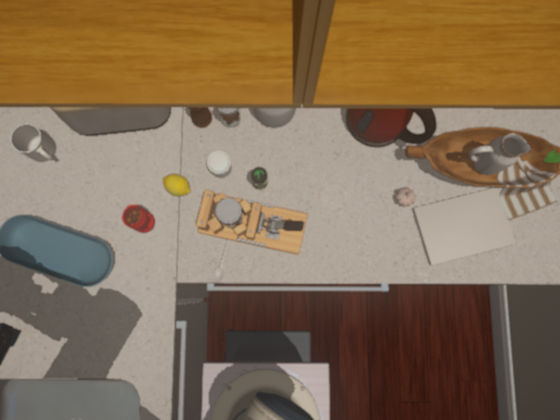

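The pictures show a wooden clamp at top (252,222): V-block on the left at (205,210), grey lid at (228,211), black lever grip at (293,226). Jar-like candidates in the top view are the one in the clamp (228,211), a red one (138,218), and a brown/glass one by the toaster (228,115). The one in the clamp is the jar meant, since it stands on the board between V-block and jaw. I'll confirm that in a crop and measure.

```bash
cat > h.py <<'E'
import numpy as np, cv2
from station import robot
def ray(n,uv):
    c=robot.get_calibration(n);R=cv2.Rodrigues(c["rvec"])[0]
    d=R.T@np.linalg.inv(c["intrinsics"])@np.array([*uv,1.]);return -R.T@c["tvec"],d
def onz(n,uv,z):
    o,d=ray(n,uv);return o+d*(z-o[2])/d[2]
def proj(n,p):
    c=robot.get_calibration(n);return cv2.projectPoints(np.array([p],float),c["rvec"],c["tvec"],c["intrinsics"],None)[0].ravel()
E
python3 - <<'E'
from h import *
t=cv2.imread("pics/top0.png");s=cv2.imread("pics/scene0.png")
hsv=cv2.cvtColor(t,cv2.COLOR_BGR2HSV)
m=cv2.inRange(hsv,(8,90,90),(24,255,255));m[:180]=0;m[262:]=0;m[:,:192]=0;m[:,315:]=0
c=max(cv2.findContours(cv2.morphologyEx(m,cv2.MORPH_CLOSE,np.ones((15,15))),0,2)[0],key=cv2.contourArea)
r=cv2.minAreaRect(c);b=cv2.boxPoints(r);print(r);W=[onz("top",p,.022) for p in b]
print(np.round(W,3),[np.linalg.norm(W[i]-W[i-1]) for i in range(4)])
a=t[180:262,190:320];a=cv2.resize(a,None,fx=6,fy=6,interpolation=cv2.INTER_CUBIC)
k=s[170:260,215:315];k=cv2.resize(k,None,fx=6,fy=6,interpolation=cv2.INTER_CUBIC)
g=cv2.GaussianBlur(cv2.cvtColor(a,6),(9,9),2)
print("circ",[(x/6+190,y/6+180,q/6) for x,y,q in cv2.HoughCircles(g,cv2.HOUGH_GRADIENT,1,100,param1=80,param2=25,minRadius=65,maxRadius=105)[0][:3]] )
cv2.imwrite("pics/tc.png",a);cv2.imwrite("pics/sc.png",k)
E
```

```text
((250.817626953125, 221.57058715820312), (106.4043960571289, 43.277626037597656), 12.52880859375)
[[ 0.483  0.188  0.022]
 [ 0.595  0.167  0.022]
 [ 0.534 -0.108  0.022]
 [ 0.423 -0.082  0.022]] [np.float64(0.27651164954438867), np.float64(0.11462297060315703), np.float64(0.2808520444758587), np.float64(0.11362428818501799)]Traceback (most recent call last):
  File "<stdin>", line 11, in <module>
TypeError: 'NoneType' object is not subscriptable
```

```bash
python3 - <<'E'
from h import *
t=cv2.imread("pics/top0.png");s=cv2.imread("pics/scene0.png")
hsv=cv2.cvtColor(t,cv2.COLOR_BGR2HSV)
m=cv2.inRange(hsv,(0,0,60),(179,70,255));k=np.zeros_like(m);cv2.circle(k,(229,211),19,255,-1);m&=k
c=max(cv2.findContours(cv2.morphologyEx(m,cv2.MORPH_OPEN,np.ones((3,3))),0,2)[0],key=cv2.contourArea)
(u,v),r=cv2.minEnclosingCircle(c);L=onz("top",(u,v),.144);e=onz("top",(u+r,v),.144);M=cv2.moments(c)
print("lid",u,v,r,L,np.linalg.norm(e-L),onz("top",(M['m10']/M['m00'],M['m01']/M['m00']),.144))
m=cv2.inRange(hsv,(0,0,0),(179,255,50));m[:215]=0;m[240:]=0;m[:,:270]=0;m[:,310:]=0
c=max(cv2.findContours(m,0,2)[0],key=cv2.contourArea);r=cv2.minAreaRect(c)
print("grip",r,onz("top",r[0],.126),[onz("top",p,.126)[:2].round(3) for p in cv2.boxPoints(r)])
a=cv2.resize(t[180:262,190:320],None,fx=6,fy=6,interpolation=cv2.INTER_CUBIC)
b=cv2.resize(s[170:260,215:315],None,fx=6,fy=6,interpolation=cv2.INTER_CUBIC)
cv2.imwrite("pics/tc.png",a);cv2.imwrite("pics/sc.png",b)
# prediction from board
th=-.22
for o in [L]:
    y=np.array([-np.sin(th),np.cos(th)])
    h=o[:2]-.114*y; pr=h-y*(.085*np.cos(.925)-.011*np.sin(.925)); print("pad pred",pr)
    for z,p in((.126,pr),(.052,h)): print(proj("top",[*p,z]),proj("scene",[*p,z]))
    print("lid in scene",proj("scene",[*o[:2],.144]))
E
```

```text
lid 230.5 209.28787231445312 16.898168563842773 [0.51933985 0.08404539 0.144     ] 0.0400307649210876 [0.51778195 0.08849636 0.144     ]Traceback (most recent call last):
  File "<stdin>", line 9, in <module>
ValueError: max() iterable argument is empty
```

```bash
python3 - <<'E'
from h import *
t=cv2.imread("pics/top0.png");s=cv2.imread("pics/scene0.png")
a=cv2.resize(t[180:262,190:320],None,fx=6,fy=6,interpolation=cv2.INTER_CUBIC)
b=cv2.resize(s[170:260,215:315],None,fx=6,fy=6,interpolation=cv2.INTER_CUBIC)
cv2.imwrite("pics/tc.png",a);cv2.imwrite("pics/sc.png",b)
g=cv2.cvtColor(t,6);print(g[216:238:2,282:308:2]);print(g[194:230:2,210:248:2])
E
```

```text
[[155 163 163 162 160 160 159 158 160 161 163 165 157]
 [150 155 158 148 152 163 164 163 162 160 159 159 152]
 [106 103  93  87  90 115 130 131 132 134 143 159 161]
 [102  81  62  64  63  64  63  64  64  65  77 136 158]
 [108  72  63  64  64  66  65  66  65  66  75 139 163]
 [107  70  64  64  64  66  64  66  65  67  81 142 164]
 [109  68  63  63  64  65  65  64  64  66  98 153 170]
 [162 134 106  95  93  93  91  88  88  87 133 159 167]
 [164 164 164 164 164 164 163 163 162 160 160 156 168]
 [161 160 160 160 161 163 165 166 167 167 161 163 167]
 [165 164 163 162 162 161 161 161 161 162 155 168 162]]
[[149 146 110 140 134 151 154 151 161 164 167 167 167 167 164 163 165 166
  164]
 [146 140 113 151 158 157 156 153 145 146 152 154 161 165 164 164 164 165
  166]
 [149 131 147 158 159 147 136 142 151 147 146 134 139 150 149 150 152 164
  164]
 [148 119 138 158 153 129 146 154 157 156 156 154 149 149 153 140 135 161
  148]
 [145 105 101 123 123 144 157 156 154 155 156 155 154 151 132 137 163 166
  163]
 [141  97  89 106 150 156 156 155 155 156 155 156 157 155 150 142 165 166
  171]
 [129  9
[... 264 characters left out ...]
 157 156 156 155 156 156 156 151 146  92  88
  121]
 [ 93 116 110 132 155 155 154 155 154 155 155 156 157 156 152 134 125  95
   98]
 [ 91 115 128 116 145 151 154 155 155 155 156 157 158 156 147 115 134 149
  144]
 [ 95 125 156 132 124 151 151 155 156 157 159 157 150 153 129  93 134 161
  140]
 [143 156 159 156 116 122 148 154 151 151 153 152 150 130  92 103 139 162
  137]
 [154 159 160 159 147  90 114 135 147 143 151 132 110  84  77 106 132 158
  134]
 [155 160 159 159 163 129  95 104  94  87 106 100  97  75  82 130 158 151
  108]
 [148 160 158 161 162 144  90 131 134 116 119 121 104 125 155 164 165 163
  118]
 [146 157 160 159 136 103  98 151 164 154 141 117 138 168 171 171 168 164
  133]]
```

View pics/tc.png

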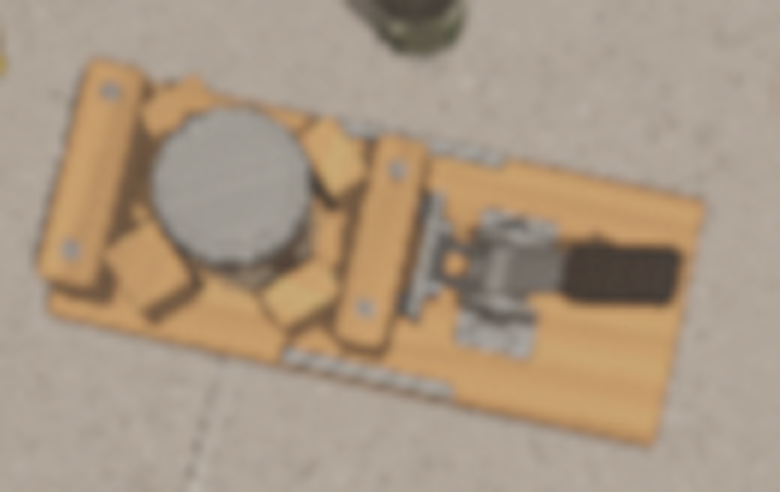

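View pics/sc.png

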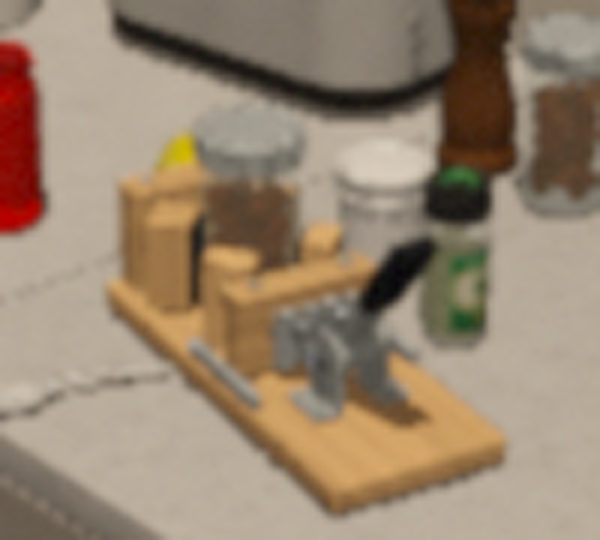

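The crops confirm it. In the enlarged top view the grey lid disc is centred at about (232,187), which is full-image (228.7,211.2). The black grip is at crop (622,275), full-image (293.7,225.8), and the lever is raised. The scene crop shows hazelnuts under the steel lid in the clamp. The red jar and the back glass jar are not on the board. Next I'll compute the pose, check it against the grip, and press the lever.

```bash
cat >> h.py <<'E'
from scipy.spatial.transform import Rotation as Rn
def down(phi): # tool z down, tool y at world angle phi
    c,s=np.cos(phi),np.sin(phi);return Rn.from_matrix(np.array([[-s,c,0],[c,s,0],[0,0,-1.]])).as_rotvec()
def lid(n="top",img=None,z=.144,guess=None):
    img=robot.camera(n) if img is None else img
    g=cv2.cvtColor(img,6);h=cv2.cvtColor(img,40)
    m=((h[...,1]<45)&(g>112)).astype(np.uint8)*255;k=np.zeros_like(m);u,v=guess
    cv2.circle(k,(int(round(u)),int(round(v))),17,255,-1)
    m=cv2.morphologyEx(m&k,cv2.MORPH_OPEN,cv2.getStructuringElement(2,(9,9)))
    c=max(cv2.findContours(m,0,2)[0],key=cv2.contourArea);e=cv2.fitEllipse(c)
    return e,onz(n,e[0],z)
E
python3 - <<'E'
from h import *
t=cv2.imread("pics/top0.png")
e,L=lid(img=t,guess=(228.7,211.2));print(e,L,"hand",onz("top",(228.7,211.2),.144),"dia", np.linalg.norm(onz("top",(215.3,211),.144)-onz("top",(242.2,211),.144)))
f=lambda x,y:onz("top",(190+x/6,180+y/6),.022)[:2]
A,B,C=f(50,315),f(652,442),f(706,200)
d=A-B;print("edge",A,B,C,np.linalg.norm(d),np.linalg.norm(C-B),"yaw",-np.arctan2(d[0],d[1]), "yaw short",np.arctan2(*(C-B)[::-1]))
yaw=-np.arctan2(d[0],d[1]);y=np.array([-np.sin(yaw),np.cos(yaw)]);x=np.array([y[1],-y[0]])
o=(B+C)/2; print("board end mid",o,"lid along axis from end",(L[:2]-o)@y,"lateral",(L[:2]-o)@x)
G=onz("top",(293.7,225.8),.122)[:2];print("grip",G,"rel lid along",(G-L[:2])@y,"lat",(G-L[:2])@x)
for phi in np.arange(-3.1,3.2,.2):
    q=[robot.solve_ik([*L[:2],.132],down(phi+k)) for k in(0,.6,1.3)]
    if all(a is not None for a in q): print(round(phi,2),[round(a[5],2) for a in q])
E
```

```text
((227.95907592773438, 210.56231689453125), (24.774219512939453, 25.43014907836914), 80.24286651611328) [0.51625691 0.09000721 0.144     ] hand [0.51473062 0.08822467 0.144     ] dia 0.06368234257445915
edge [0.47911539 0.17702303] [ 0.42489442 -0.08376194] [ 0.53060112 -0.1080992 ] 0.2663619975054992 0.10847215325436373 yaw -0.20499390432359862 yaw short -0.2262904201652444
board end mid [ 0.47774777 -0.09593057] lid along axis from end 0.18988362064471356 lateral -0.00014687815028899788
grip [ 0.48343335 -0.06652766] rel lid along -0.15993898463050393 lat -0.0002718816122492694
-2.9 [np.float64(2.96), np.float64(2.36), np.float64(1.66)]
-2.7 [np.float64(2.76), np.float64(2.16), np.float64(1.46)]
-2.5 [np.float64(2.56), np.float64(1.96), np.float64(1.26)]
-2.3 [np.float64(2.36), np.float64(1.76), np.float64(1.06)]
-2.1 [np.float64(2.16), np.float64(1.56), np.float64(0.86)]
-1.9 [np.float64(1.96), np.float64(1.36), np.float64(0.66)]
-1.7 [np.float64(1.76), np.float64(1.16), np.float64(0.46)]
-1.5 [np.float64(1.56), np.float64(0.96), np.float64(0.26)]
-1.3 [np.float64(1.36), np.float64
[... 615 characters left out ...]
(-1.24), np.float64(-1.94)]
0.9 [np.float64(-0.84), np.float64(-1.44), np.float64(-2.14)]
1.1 [np.float64(-1.04), np.float64(-1.64), np.float64(-2.34)]
1.3 [np.float64(-1.24), np.float64(-1.84), np.float64(-2.54)]
1.5 [np.float64(-1.44), np.float64(-2.04), np.float64(-2.74)]
1.7 [np.float64(-1.64), np.float64(-2.24), np.float64(-2.94)]
2.1 [np.float64(-2.04), np.float64(-2.64), np.float64(2.94)]
2.3 [np.float64(-2.24), np.float64(-2.84), np.float64(2.74)]
2.5 [np.float64(-2.44), np.float64(-3.04), np.float64(2.54)]
2.7 [np.float64(-2.64), np.float64(3.04), np.float64(2.34)]
2.9 [np.float64(-2.84), np.float64(2.84), np.float64(2.14)]
3.1 [np.float64(-3.04), np.float64(2.64), np.float64(1.94)]
```

```bash
cat >> h.py <<'E'
yaw=-.212;O=np.array([.5155,.089]);Y=np.array([-np.sin(yaw),np.cos(yaw)])
TA=robot.tips_ahead
def W(y,z): return np.array([*(O+y*Y),z])   # clamp-plane point -> world
def tip(q,s=.095,gap=0.):  # TCP so that the -y tip edge rests s along the grip's top face
    a=.925-q;n=.011+gap
    y=-.114-s*np.cos(a)+n*np.sin(a);z=.052+s*np.sin(a)+n*np.cos(a)
    return W(y+.0135*np.cos(0),z+TA)
E
python3 - <<'E'
from h import *
print(TA)
robot.move_gripper(0.0,20)
R=down(np.pi/2+yaw)
p=tip(0,gap=.02)
robot.movep(p+[0,0,.06],R);print(robot.read_clock(),robot.read_position()-p)
robot.servo_line(p,v=.15)
for q in (0,.2,.4,.6,.75,.85):
    hit=robot.servo_line(tip(q),v=.08,force_limit=25);print(q,hit,robot.read_force().round(1),robot.read_clock())
    if hit: break
cv2.imwrite("pics/t1.png",robot.camera("top"))
E
```

```text
0.017
3.8083 [0.00014534 0.00053163 0.0600047 ]
0 False [-0.6 -0.   0.9] 4.7583
0.2 False [-0.6  0.3  0.9] 5.15
0.4 False [0.2 1.1 2.9] 5.5417
0.6 False [-1.1 -0.4  2.7] 5.9333
0.75 False [-0.6  0.6  0.1] 6.2583
0.85 False [-1.4 -0.   0.4] 6.525
```

```bash
python3 - <<'E'
from h import *
for q in (.94,1.0):
    hit=robot.servo_line(tip(q),v=.05,force_limit=12);print(q,hit,robot.read_force().round(1),robot.read_position())
    if hit: break
p=robot.read_position()
robot.servo_line(p+[0,0,.12],v=.2)
robot.movep([.40,-.12,.30],down(-.6)); robot.move_gripper(1.0)
t=robot.camera("top");s=robot.camera("scene")
e,L=lid(img=t,guess=proj("top",[*O,.144]));print(e,L,proj("top",[*O,.144]),robot.read_clock())
a=cv2.resize(t[180:262,190:320],None,fx=4,fy=4,interpolation=2)
b=cv2.resize(s[170:260,215:315],None,fx=4,fy=4,interpolation=2)
c=np.zeros((600,800,3),np.uint8)[:,:520].copy();c=np.zeros((690,520,3),np.uint8);c[:328]=a;c[330:690,:400]=b
cv2.imwrite("pics/c2.png",cv2.resize(c,None,fx=.86,fy=.86))
E
```

```text
0.94 True [-1.4  2.5 15.7] [ 0.47484048 -0.10241187  0.07843389]
((227.23223876953125, 210.25653076171875), (24.65704345703125, 25.56877326965332), 110.68128967285156) [0.51698625 0.0917421  0.144     ] [228.37851234 210.87867833] 10.775
```

View pics/c2.png

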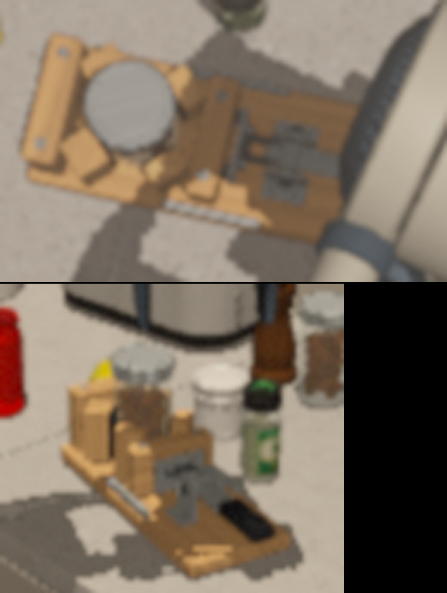

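The upper crop shows the lid at crop (130,105), full-image about (227.8,210.5), now some 2 mm nearer the V-block. The lower crop shows the grip lying level at (245,518), so the lever is latched. Next is the lid.

```bash
python3 - <<'E'
from h import *
P=np.array([.5166,.0908])
robot.movep([*P,.24],down(-.6)); f0=robot.read_force()
h=robot.servo_line([*P,.132],v=.12,force_limit=8);print("down",h,robot.read_position(),f0.round(1),robot.read_force().round(1))
if not h:
    f0=robot.read_force();m0=robot.read_moment()
    robot.move_gripper(0.0,8);f=robot.read_force()-f0
    t=np.array([np.cos(-.6),np.sin(-.6)])
    print("w",robot.read_grip_width()*.091,"f",f.round(1),"along y",f[:2]@t,(robot.read_moment()-m0).round(2),robot.read_gripper_force(),robot.read_clock())
E
```

```text
down False [0.51700433 0.09065979 0.13263267] [-0.   0.6  0.3] [ 0.  -0.5 -0.6]
w 0.06393972164032287 f [ 2.3 -1.9  4.8] along y 2.968167038890424 [-0.4  -0.33  0.04] 8.000155678018928 13.3333
```

```bash
python3 - <<'E'
from h import *
P=np.array([.5166,.0908])
def probe(phi):
    global P
    t=np.array([np.cos(phi),np.sin(phi)])
    robot.move_gripper(1.0);robot.movep([*P,.132],down(phi));f0=robot.read_force()
    robot.move_gripper(0.,8);a=(robot.read_force()-f0)[:2]@t
    P=P+.001*t*np.sign(a);robot.servo_line([*P,.132],v=.02);b=(robot.read_force()-f0)[:2]@t
    k=(b-a)/(.001*np.sign(a));print(phi,a,b,k,(-b/k) if k else None,robot.read_clock())
    if k<-500: P=P+t*np.clip(-b/k,-.002,.002)
probe(.97);print(P);probe(-.6);print(P)
robot.move_gripper(1.0);robot.servo_line([*P,.132],v=.02);f0=robot.read_force();m0=robot.read_moment()
robot.move_gripper(0.,60);print((robot.read_force()-f0).round(1),(robot.read_moment()-m0).round(2),robot.read_gripper_force(),robot.read_clock())
np.save("P.npy",P)
E
```

```text
0.97 4.74696176581577 -0.7836123776800438 -5530.574143495813 -0.00014168734698215822 16.1667
[0.5170852  0.09150801]
-0.6 2.7997191131281642 -2.7360348154078213 -5535.753928535985 -0.0004942479110756658 19.0
[0.51750262 0.09122244]
[ 0.5  0.  -1.1] [-0.06 -0.03  0.01] 59.99992060940713 20.4
```

```bash
python3 - <<'E'
from h import *
P=np.load("P.npy");m0=robot.read_moment()
for d in (.15,.3,.45,.6,.75,.85,.9,.95,1.0,1.04):
    robot.movep([*P,.132+.0027*d],down(-.6+d))
    print(d,(robot.read_moment()-m0).round(2),robot.read_force().round(1),robot.read_clock())
    if robot.read_clock()>36: break
R=Rn.from_rotvec(robot.read_tool_rot()).as_matrix();print(np.arctan2(R[1,1],R[0,1])+.6)
E
```

```text
0.15 [ 0.16 -0.06  0.56] [ 1.3 -0.3 -3.6] 20.675
0.3 [ 0.02 -0.04  0.29] [ 1.2 -0.1 -2.8] 20.95
0.45 [ 0.15 -0.07  0.36] [-0.5  1.1 -4. ] 21.225
0.6 [ 0.07 -0.16  0.26] [ 0.7  0.6 -6.8] 21.5
0.75 [ 0.   -0.06  0.2 ] [ 0.5 -0.2 -7.9] 21.775
0.85 [-0.03  0.05  0.2 ] [  0.2  -0.6 -10.3] 22.025
0.9 [0.04 0.13 0.15] [ -0.9  -0.8 -10.1] 22.275
0.95 [0.09 0.06 0.12] [ 0.2  0.2 -2.9] 22.525
1.0 [ 0.04 -0.02 -0.02] [-0.2  0.2 -0.8] 22.775
1.04 [ 0.05 -0.09  0.01] [-0.5  0.5 -1.5] 23.025
1.0373706914958054
```

```bash
python3 - <<'E'
from h import *
P=np.load("P.npy")
h=robot.servo_line([*P,.140],v=.03,force_limit=10);print(h,robot.read_force().round(1))
if not h:
    print(robot.servo_line([*P,.165],v=.04,force_limit=10),robot.read_force().round(1))
robot.hold(.5)
print(robot.read_position(),robot.read_grip_width()*.091,robot.read_gripper_force(),robot.read_clock())
t=robot.camera("top");s=robot.camera("scene")
cv2.imwrite("pics/c3.png",cv2.resize(s[150:250,200:320],None,fx=6,fy=6,interpolation=2))
E
```

```text
False [ 0.7 -0.3 -1.2]
False [-0.4 -0.6 -0.4]
[0.51750421 0.09122071 0.16497233] 0.062995797019735 59.99973672442138 24.625
```

View pics/c3.png

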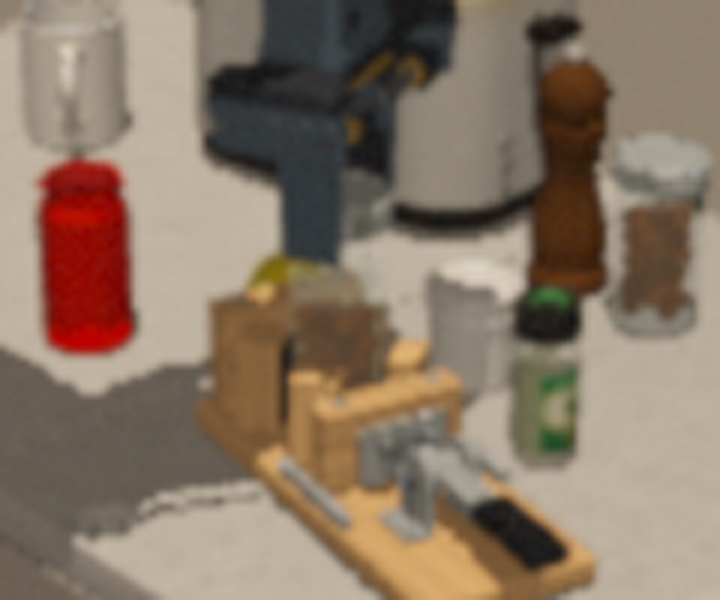

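The picture shows the lid held between the fingers at (368,205), clear above the open jar mouth at (340,280). The lever is down at (520,530), and the lemon, canister and spice jar are still standing nearby. I'm handing the job in.

```bash
python3 -c "
from station import robot
print(robot.finish_job())"
```

```text
the job is handed in; nothing more can be done
None
```

The lever is latched, the lid was turned about 1.04 rad (its threads let go at about 0.95–1.0) and lifted straight off, and the gripper holds it level about 2 cm above the jar's mouth; the job was handed in at about 25 s.

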